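Unstack the turning blanks into their colour-matched racks

TASK

Take the crosswise stack of four wax-ended turning blanks apart, the two upper ones before the two lower ones, and lay each in the rack painted the same colour as its ends, flat on the rack's board between the dowels and end stops. Keep the blanks level so that none tumbles or rolls over, and leave the oil bottle and the turned vase standing where they are.

Things in the scene. Friction and masses are not known exactly. Their poses are not given: they have to be found in the camera images.
- blank_red: Pale wooden bar 150 x 34 x 34 mm, the last 15 mm at both ends dipped in red wax; about 0.12 kg. Origin: centre of its underside; x along its length, z up. Starts in the lower layer of the stack, on a fixed plywood board (170 x 120 mm, top 15 mm above the table), beside and parallel to the other lower bar, 80 mm between centre lines.
- blank_blue: Mid-brown wooden bar 150 x 34 x 34 mm, the last 15 mm at both ends dipped in blue wax; about 0.12 kg. Origin: centre of its underside; x along its length, z up. Starts in the lower layer of the stack, on a fixed plywood board (170 x 120 mm, top 15 mm above the table), beside and parallel to the other lower bar, 80 mm between centre lines.
- blank_green: Dark brown wooden bar 150 x 34 x 34 mm, the last 15 mm at both ends dipped in green wax; about 0.12 kg. Origin: centre of its underside; x along its length, z up. Starts in the upper layer of the stack, crosswise on the two lower bars, beside and parallel to the other upper bar, 80 mm between centre lines.
- blank_yellow: Mid-brown wooden bar 150 x 34 x 34 mm, the last 15 mm at both ends dipped in yellow wax; about 0.12 kg. Origin: centre of its underside; x along its length, z up. Starts in the upper layer of the stack, crosswise on the two lower bars, beside and parallel to the other upper bar, 80 mm between centre lines.
- rack_red: Red fixed rack: board 190 x 80 x 12 mm on the table. Origin: centre of its underside; x along its length, z up. The bar lies along x on it (12 mm above origin) between end stops (inner faces x = +-85 mm, tops at 34 mm) and four 10 mm dowels (x = +-55, y = +-32 mm, tops at 36 mm): 10 mm play each way. The middle of the long sides is open for fingers.
- rack_blue: Blue fixed rack: board 190 x 80 x 12 mm on the table. Origin: centre of its underside; x along its length, z up. The bar lies along x on it (12 mm above origin) between end stops (inner faces x = +-85 mm, tops at 34 mm) and four 10 mm dowels (x = +-55, y = +-32 mm, tops at 36 mm): 10 mm play each way. The middle of the long sides is open for fingers.
- rack_green: Green fixed rack: board 190 x 80 x 12 mm on the table. Origin: centre of its underside; x along its length, z up. The bar lies along x on it (12 mm above origin) between end stops (inner faces x = +-85 mm, tops at 34 mm) and four 10 mm dowels (x = +-55, y = +-32 mm, tops at 36 mm): 10 mm play each way. The middle of the long sides is open for fingers.
- rack_yellow: Yellow fixed rack: board 190 x 80 x 12 mm on the table. Origin: centre of its underside; x along its length, z up. The bar lies along x on it (12 mm above origin) between end stops (inner faces x = +-85 mm, tops at 34 mm) and four 10 mm dowels (x = +-55, y = +-32 mm, tops at 36 mm): 10 mm play each way. The middle of the long sides is open for fingers.
- oil: Amber glass bottle with paper label and black cap, 52 mm diameter, 130 mm tall, standing loose on the table. To be left standing. Origin: centre of its underside, z up.
- vase: Finished turned vase of dark wood, 58 mm at its widest, 115 mm tall, standing loose on the table. To be left standing. Origin: centre of its underside, z up.
Mind the look-alikes: they are no part of the job. Leave any purple look-alike of the blank_green alone. There is more than one size of the rack_green; the one meant has the size given above.

How it is judged (in metres and radians):
At the end, for the whole second after the job is handed in: Each blank lies released and at rest in the rack of its own colour, flat on the board (height within 4 mm), within 14 mm of the rack's centre along and across it and along the rack within 0.25 rad, either way round; bottle and vase stand upright (within 0.2 rad), within 40 mm of where they were (x of blank_red in the frame of rack_red between -0.014 and 0.014 m and y of blank_red in the frame of rack_red between -0.014 and 0.014 m and z of blank_red in the frame of rack_red between 0.008 and 0.016 m and angle between the x axis of blank_red and the x axis of rack_red, either way round below 0.25 rad and angle between each of blank_red, blank_blue, blank_green, blank_yellow's own z axis and vertical below 0.1 rad and linear speed of each of blank_red, blank_blue, blank_green, blank_yellow below 0.02 m/s and x of blank_blue in the frame of rack_blue between -0.014 and 0.014 m and y of blank_blue in the frame of rack_blue between -0.014 and 0.014 m and z of blank_blue in the frame of rack_blue between 0.008 and 0.016 m and angle between the x axis of blank_blue and the x axis of rack_blue, either way round below 0.25 rad and x of blank_green in the frame of rack_green between -0.014 and 0.014 m and y of blank_green in the frame of rack_green between -0.014 and 0.014 m and z of blank_green in the frame of rack_green between 0.008 and 0.016 m and angle between the x axis of blank_green and the x axis of rack_green, either way round below 0.25 rad and x of blank_yellow in the frame of rack_yellow between -0.014 and 0.014 m and y of blank_yellow in the frame of rack_yellow between -0.014 and 0.014 m and z of blank_yellow in the frame of rack_yellow between 0.008 and 0.016 m and angle between the x axis of blank_yellow and the x axis of rack_yellow, either way round below 0.25 rad and angle between each of oil, vase's own z axis and vertical below 0.2 rad and distance of each of oil, vase from where it was at the start of the episode below 0.04 m); the robot touches nothing.
It fails at once if a blank tumbled or rolled over (tilted more than 0.6 rad) (angle between any of blank_red, blank_blue, blank_green, blank_yellow's own z axis and vertical above 0.6 rad).
It fails at once if the bottle was knocked over or pushed more than 40 mm (angle between oil's own z axis and vertical above 0.5 rad or distance of oil from where it was at the start of the episode above 0.04 m).
It fails at once if the vase was knocked over or pushed more than 40 mm (angle between vase's own z axis and vertical above 0.5 rad or distance of vase from where it was at the start of the episode above 0.04 m).
It fails at once if a lower blank was moved (over 50 mm) while an upper one was still on the stack (within 30 mm of its start) (distance of any of blank_red, blank_blue from where it was at the start of the episode above 0.05 m and distance of any of blank_green, blank_yellow from where it was at the start of the episode below 0.03 m).
It also fails if it takes over 120 s, if anything falls off the work surface, if the arm or the gripper's body presses on something with over 40 N, if the wrist force passes 120 N, or if a joint passes its speed limit or range.

ROBOT

A 7-joint arm with a two-finger parallel gripper is mounted at the origin on the work surface. World frame = base frame: x ahead of the robot, y to its left, z up, the work surface at z = 0. Lengths are in mm, angles in rad, forces in N, time in s.
With the tool pointing down it reaches from about 400 to 850 mm from the base axis. Payload 4.4 kg.
Tool frame: the origin (TCP) lies on the centre line of the jaws, within the pads' length; the fingertips stand 25 mm ahead of it and the grasp point (between the pads) lies 6 mm ahead of it; z points along the fingers, y is the direction in which the jaws open and shut (so a half turn about z gives the same grasp; the last joint's range is limited). The gripper opens to 94 mm and grips with 3 to 60 N. Pads are 16 mm wide; open, the fingers measure 119 mm over their backs; the gripper's body (75 mm by 177 mm) begins 78 mm behind the grasp point.
Start: joints at [-0.066, 0.628, 0.038, 1.517, -0.027, 0.996, -0.02], TCP at [650.014, 0.027, 230.478] pointing down, gripper open.
Joint ranges: [-3.06, 3.06], [-0.37, 2.12], [-1.25, 1.32], [0.18, 2.47], [-1.1, 4.24], [0.23, 1.98], [-2.94, 2.94]. Speed limits (rad/s): [2.57, 2.57, 3.14, 3.14, 3.14, 3.14, 3.14].

INTERFACE

Orientations are given as a rotation vector (axis times angle).
In Python, from plant import bot gives the robot as it stands.
- The arm moves only by the shell command python3 -m pendant 'ROWS' [FORCE]. ROWS is JSON, a list that holds one entry, the list of rows, each a list of 7 numbers: the shift along the tool's x, y, z in cm, then the turn, a rotation vector about the tool's x, y, z in degrees, then the gripper command: -1 is fully open, 1 is shut, values between are in proportion. In form: [[[x, y, z, rx, ry, rz, grip], ...]]. A call has 1 to 5 rows; each row is the pose to reach, as a shift and turn from the pose commanded when the call began, along the tool's axes at that moment; what a row does not reach only later rows make up. A row lasts 1/10 s, in which the tool goes at most 50 mm and 8.59 degrees, less where a joint would pass 70% of its speed; a pose out of reach is approached as far as the arm can. A call with a gripper value outside its range is refused whole. The fingers move at their own pace and stop on an object; FORCE is the grip in N (left out, the last holds). Time passes only in rows, so rows that repeat a pose let the fingers close. It gives the time, the measured TCP pose, the force and the opening at its end, in the units of the state.
- bot.state(): the state, without advancing time (a new reading comes with each control period).
- bot.grab_frame(name): name is "scene" or "side" or "wrist"; returns the picture (384x512x3 uint8, red, green, blue); there is no depth.
- bot.calibration(name): a dict with "fx", "fy", "cx", "cy" (pixels), "position" and "orientation" of the camera in the world. Camera axes: x right, y up, looking along -z (the intrinsics and any distortion apply to the point x, -y, -z); pixel columns grow to the right and rows downward; lengths in mm; the calibration is good to about 2 mm. A picture is of the moment at which its call begins: read the wrist's pose just before it. calibration takes no time and is no camera call; for the wrist camera it gives the pose at the moment of the call.
- bot.finish_job(): hands the job in, once; it reports no verdict.
Trained networks look in the newest picture that a camera, given by its name, has taken for a name from the list of things; names that differ only in an ending like _2 or _b are one class to them, and where a whole thing is asked for, a point or a joint stands for the part that bears it (a point fixed in the world has none). Each returns a list of dicts, best first, with "p" (0 to 1); they miss things now and then, are a little off and sometimes report something else, mostly with a low value. They report only what shows in the picture. A call takes as long as a camera call. They do not tell look-alikes from the thing itself.
- bot.outline_of(camera, thing): "mask" (384x512 bool, what is visible of it) and "box" ([left, top, right, bottom] in pixels, round what is visible of it).
The state is a dict: "t": time; "qpos": joint angles; "dq": joint speeds; "joint_efforts": joint torques, N m; "tool_pos": TCP position; "orientation": TCP orientation; "wrist_force": force on the tool from outside, world axes, zero at the start; "moment": the same for the moment, N m; "gripper_width": finger opening in mm.
Only numpy, scipy, OpenCV 4.12 (cv2) and the standard library are available. Lean on these libraries where they do the work, as an engineer would, in place of code of your own. Each camera call takes 0.05 s, during which the arm holds its last target. There are 200 camera calls.

## Working session

There is one attempt and no reset: what is moved stays moved. The work goes in short steps, Python scripts to look and compute and a shell command to move; the robot and the scene stay as the last step left them, time stands still between calls to the robot, and variables do not carry over. Pictures are saved under pics/ and viewed, about 12 in all and at most 16, crops included, and the job is handed in when it is done.

```bash
ls; mkdir -p pics
python3 - <<'E'
from plant import bot
import cv2
for n in("scene","side","wrist"):
    im=bot.grab_frame(n); cv2.imwrite(f"pics/{n}0.png",im[:,:,::-1]); print(n,bot.calibration(n))
print(bot.state())
a=cv2.imread("pics/scene0.png");b=cv2.imread("pics/side0.png")
cv2.imwrite("pics/s0.png",cv2.resize(a,(800,600)));cv2.imwrite("pics/d0.png",cv2.resize(b,(800,600)))
E
```

```text
pics
scene {'fx': 374.93744604268, 'fy': 374.93744604268, 'cx': 250.30986693205804, 'cy': 187.71884790288493, 'position': array([ 953.59221488, -503.37660909,  856.01739528]), 'orientation': array([0.62478526, 0.23962289, 0.7261427 ])}
side {'fx': 412.4698488152482, 'fy': 412.4698488152482, 'cx': 255.50040554769055, 'cy': 196.7985440583104, 'position': array([  -7.51413937, -755.3010766 , 1019.66436265]), 'orientation': array([ 0.71911167, -0.23795802, -0.6137492 ])}
wrist {'fx': 345.55226793066146, 'fy': 345.55226793066146, 'cx': 249.9855051935103, 'cy': 195.46747734402211, 'position': array([649.2218267 ,  70.05487919, 384.02364108]), 'orientation': array([-2.46410914e-01,  4.40388458e-05,  7.57248831e-04])}
{'t': 0.15, 'qpos': array([-0.06580087,  0.62912452,  0.03843288,  1.51809361, -0.02700071,
        0.99626451, -0.0199984 ]), 'dq': array([-0.00102802, -0.00255469,  0.0002411 , -0.00327268,  0.00186529,
       -0.00022337, -0.00239929]), 'joint_efforts': array([ 1.52036100e-03, -5.50088596e+01,  1.14465751e+00, -1.86816269e+01,
       -5.22438856e-02,  2.09789607e-02,  9.34746663e-05]), 'tool_pos': array([6.49561518e+02, 4.40913524e-02, 2.29785260e+02]), 'orientation': array([-2.22073462e+00, -2.22076936e+00,  1.51828908e-03]), 'wrist_force': array([-0.05510334,  0.40955109,  0.59799941]), 'moment': array([-0.00871619, -0.02359009, -0.01483377]), 'gripper_width': 94.02815942651304}
```

View pics/s0.png

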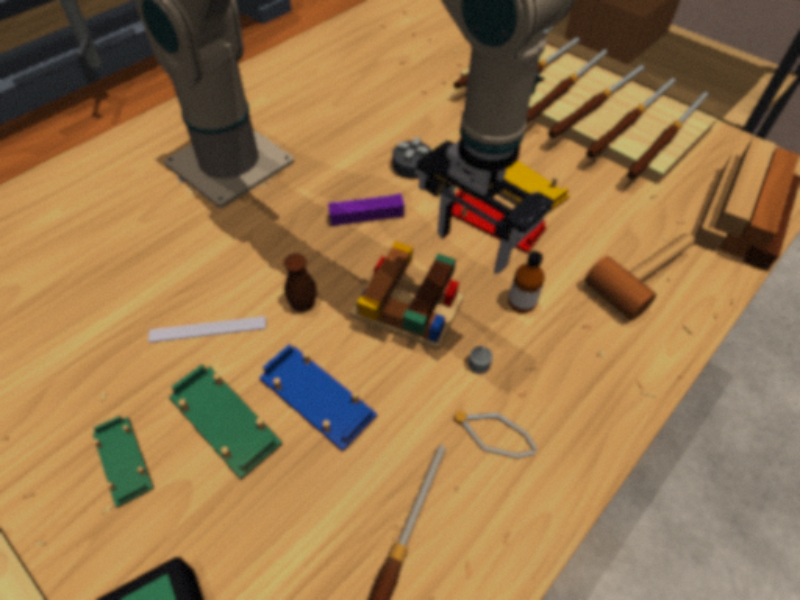

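View pics/d0.png

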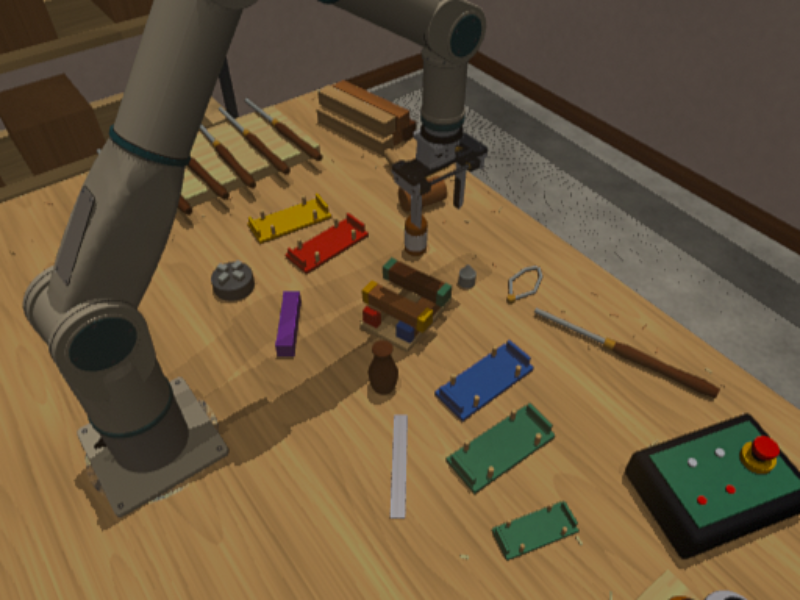

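View pics/wrist0.png

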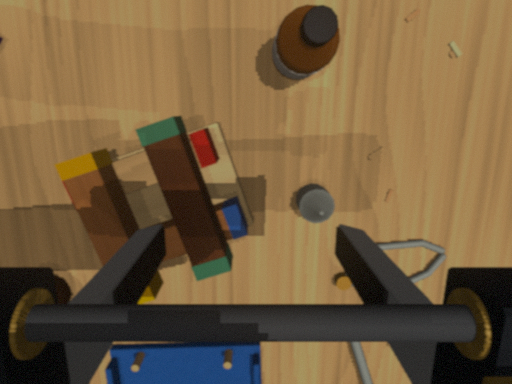

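The scene view (800x600) shows the stack at about (410,290), with yellow and green on top and red and blue below. The vase is at (300,285) and the bottle at (527,285). The blue rack is at (318,395), the large green rack at (225,420) and the small green decoy at (123,460). The red and yellow racks are partly behind the gripper. The side view shows all the racks: yellow (290,218), red (327,242), blue (485,378) and green (500,447). The purple decoy is at (288,323).

```bash
cat > h.py <<'E'
import numpy as np, cv2
from scipy.spatial.transform import Rotation as R
from scipy.optimize import minimize
from plant import bot
def proj(c,P):
    p=(np.asarray(P,float)-c["position"])@R.from_rotvec(c["orientation"]).as_matrix()
    return np.c_[c["fx"]*p[:,0]/-p[:,2]+c["cx"], c["fy"]*-p[:,1]/-p[:,2]+c["cy"]]
def ray(c,u,v,z):
    d=R.from_rotvec(c["orientation"]).apply([(u-c["cx"])/c["fx"],-(v-c["cy"])/c["fy"],-1.])
    return c["position"]+d*(z-c["position"][2])/d[2]
def box(x0,x1,y0,y1,z0,z1): return np.array([[a,b,d] for a in(x0,x1) for b in(y0,y1) for d in(z0,z1)],float)
BAR=[box(-75,75,-17,17,0,34)]
RACK=[box(-95,95,-40,40,0,12),box(-95,-85,-40,40,0,34),box(85,95,-40,40,0,34)]
def render(c,model,x,y,z,a,S=4):
    m=np.zeros((384*S,512*S),np.uint8); M=R.from_euler("z",a).as_matrix().T
    for b in model:
        q=proj(c,b@M+[x,y,z])
        cv2.fillConvexPoly(m,cv2.convexHull(((q+.5)*S).round().astype(np.int32)),1)
    return cv2.resize(m.astype(np.float32),(512,384),interpolation=cv2.INTER_AREA)
def fit(views,model,p0,zfix=None):
    """views: list of (calib, mask bool); p=(x,y,z,a)"""
    def f(p):
        z=p[2] if zfix is None else zfix
        e=0
        for c,m in views:
            r=render(c,model,p[0],p[1],z,p[3]/100); e+=np.abs(r-m).sum()/m.sum()
        return e/len(views)
    best=None
    for da in (0,) if len(p0)>3 else (0,.4,.8,1.2,1.6,2.0,2.4,2.8):
        s=np.r_[p0[:3],(p0[3] if len(p0)>3 else da)*100]
        r=minimize(f,s,method="Nelder-Mead",options=dict(initial_simplex=s+np.r_[np.zeros((1,4)),np.diag([20,20,10,20])],xatol=.1,fatol=1e-4,maxiter=250))
        if best is None or r.fun<best.fun: best=r
    x=best.x.copy(); x[3]=(x[3]/100+np.pi/2)%np.pi-np.pi/2
    if zfix is not None:x[2]=zfix
    return x,best.fun
E
cat > m.py <<'E'
from h import *
names="blank_red blank_blue blank_green blank_yellow rack_red rack_blue rack_green rack_yellow oil vase".split()
import pickle
D={}
for cam in("scene","side"):
    im=bot.grab_frame(cam); c=bot.calibration(cam)
    ov=im[:,:,::-1].copy()
    for n in names:
        for k,o in enumerate(bot.outline_of(cam,n)[:3]):
            m=o["mask"]; D.setdefault((cam,n),[]).append(m)
            v,u=np.nonzero(m)
            print(cam,n,k,round(o["p"],2),m.sum(),o["box"],np.round(ray(c,u.mean(),v.mean(),10)[:2]))
pickle.dump(D,open("D.pkl","wb"))
E
python3 m.py
```

```text
scene blank_red 0 0.84 394 [241.6, 166.8, 292.0, 195.8] [545.  33.]
scene blank_green 0 0.9 746 [211.8, 122.7, 258.6, 143.8] [329.  97.]
scene blank_green 1 0.8 829 [257.5, 162.1, 295.8, 214.5] [564.  23.]
scene blank_yellow 0 0.73 764 [229.2, 156.3, 260.6, 205.8] [485. -10.]
scene blank_yellow 1 0.17 537 [290.6, 120.3, 348.1, 162.2] [531. 249.]
scene rack_red 0 0.96 546 [290.5, 120.3, 351.3, 159.9] [535. 249.]
scene rack_blue 0 0.83 2325 [166.7, 222.0, 240.4, 286.3] [ 571. -258.]
scene rack_blue 1 0.33 406 [241.6, 191.4, 285.3, 220.0] [578. -44.]
scene rack_green 0 0.92 1414 [62.4, 268.9, 97.3, 325.4] [ 435. -529.]
scene rack_green 1 0.67 435 [242.5, 187.5, 288.6, 216.8] [578. -43.]
scene rack_green 2 0.62 2513 [107.2, 232.0, 183.0, 308.8] [ 495. -386.]
scene rack_yellow 0 0.91 550 [324.2, 100.2, 365.6, 130.7] [538. 405.]
scene rack_yellow 1 0.25 603 [323.7, 161.3, 348.4, 204.0] [682. 164.]
scene oil 0 0.95 644 [321.1, 159.0, 348.8, 202.2] [681. 164.]
scene vase 0 0.87 568 [180.8, 161.7, 204.2, 198.6] [ 373. -123.]
side blank_red 0 0.57 237 [230.2, 180.7, 260.0, 207.2] [519.  16.]
s
[... 382 characters left out ...]
, 193.0, 229.2] [338.  95.]
side blank_yellow 0 0.72 669 [232.5, 180.7, 276.8, 210.2] [549.  -1.]
side rack_red 0 0.64 925 [178.1, 136.9, 239.7, 175.6] [540. 258.]
side rack_blue 0 0.62 1563 [278.6, 219.3, 342.4, 269.4] [ 569. -259.]
side rack_green 0 0.91 1883 [285.2, 257.9, 352.8, 313.3] [ 492. -387.]
side rack_green 1 0.61 1155 [315.1, 320.0, 373.3, 356.7] [ 433. -531.]
side rack_yellow 0 0.8 750 [161.0, 127.6, 213.1, 152.2] [511. 389.]
side rack_yellow 1 0.71 200 [229.4, 179.7, 257.5, 207.9] [513.  15.]
side oil 0 0.7 1953 [284.1, 255.3, 354.5, 315.4] [ 492. -386.]
side oil 1 0.55 289 [258.6, 140.0, 275.1, 163.3] [716. 150.]
side vase 0 0.82 489 [236.4, 215.1, 253.4, 251.3] [ 427. -118.]
```

```bash
cat > f.py <<'E'
from h import *
import pickle
D=pickle.load(open("D.pkl","rb")); C={k:bot.calibration(k) for k in("scene","side")}
g=lambda n,a,b:[(C[k],D[k,n][i]) for k,i in(("scene",a),("side",b)) if i is not None]
T={"blank_green":(g("blank_green",1,0),BAR,(560,0,49)),"blank_yellow":(g("blank_yellow",0,0),BAR,(490,-20,49)),
"rack_blue":(g("rack_blue",0,0),RACK,(570,-258,0)),"rack_green":(g("rack_green",2,0),RACK,(493,-387,0)),
"rack_red":(g("rack_red",None,0),RACK,(540,258,0)),"rack_yellow":(g("rack_yellow",None,0),RACK,(511,389,0))}
ims={k:bot.grab_frame(k)[:,:,::-1].copy() for k in C}; res={}
for n,(v,m,p) in T.items():
    for zf in ([None,p[2]] if len(v)>1 else [0]):
        x,e=fit(v,m,p,zf); print(n,np.round(x,2),round(e,3),zf)
    res[n]=x
    for k in C:
        r=(render(C[k],m,*x)>.5).astype(np.uint8); cs,_=cv2.findContours(r,0,2); cv2.drawContours(ims[k],cs,-1,(255,255,255),1)
pickle.dump(res,open("res.pkl","wb"))
cv2.imwrite("pics/ov1.png",np.vstack([cv2.resize(ims["scene"][90:320,50:450],(700,402)),cv2.resize(ims["side"][110:330,130:400],(700,570))])[:,:,:].copy()[:972])
a=cv2.resize(ims["scene"][90:320,50:370],(400,288)); b=cv2.resize(ims["side"][110:330,140:380],(400,367))
cv2.imwrite("pics/ov1.png",cv2.resize(np.hstack([ims["scene"][90:320,50:370],ims["side"][110:340,140:380]]),(800,329),interpolation=cv2.INTER_CUBIC))
E
python3 f.py
```

```text
blank_green [590.97 -12.36  53.03  -1.26] 0.063 None
blank_green [590.18 -10.84  49.    -1.26] 0.094 49
blank_yellow [516.75 -41.46  51.09  -1.25] 0.09 None
blank_yellow [516.53 -40.99  49.    -1.26] 0.096 49
rack_blue [ 5.6855e+02 -2.5573e+02 -1.3800e+00  3.0000e-02] 0.079 None
rack_blue [ 5.6785e+02 -2.5644e+02  0.0000e+00  3.0000e-02] 0.078 0
rack_green [ 4.9245e+02 -3.8426e+02 -2.1800e+00 -2.0000e-02] 0.078 None
rack_green [ 4.9271e+02 -3.8464e+02  0.0000e+00 -2.0000e-02] 0.079 0
rack_red [5.3904e+02 2.6108e+02 0.0000e+00 1.2000e-01] 0.099 0
rack_yellow [ 5.1316e+02  3.9516e+02  0.0000e+00 -1.1000e-01] 0.167 0
```

View pics/ov1.png

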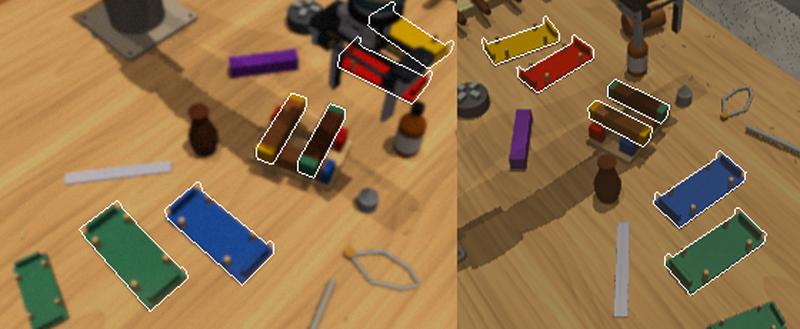

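The fitted outlines match the picture. The free-fit heights (53 and 51 against 49; -1 and -2 against 0) also agree with the text. Next I'll locate the bottle and vase and work out the first move.

```bash
cat > go.py <<'E'
# usage: go.py X Y Z JAWYAW : shift (cm) and turn about tool z (deg) in present tool axes
from h import *; import sys
X,Y,Z,a=map(float,sys.argv[1:5]); s=bot.state(); M=R.from_rotvec(s["orientation"])
d=M.inv().apply(np.array([X,Y,Z])-s["tool_pos"])/10
best=[]
y=M.apply([0,1,0]); cur=np.arctan2(y[1],y[0])
t=(a-cur+np.pi/2)%np.pi-np.pi/2
W=R.from_euler("z",cur+t)*R.from_matrix(np.array([[0,1,0],[1,0,0],[0,0,-1.]]))*1
# tool with jaw(y) at angle cur+t, z down
ya=np.array([np.cos(cur+t),np.sin(cur+t),0]); za=np.array([0,0,-1.]); xa=np.cross(ya,za)
rel=(M.inv()*R.from_matrix(np.c_[xa,ya,za])).as_rotvec(degrees=True)
print("shift cm",np.round(d,2),"turn deg",np.round(rel,2),"grip",round(s["gripper_width"],1),"q7",round(s["qpos"][6],2),"t",s["t"])
E
python3 - <<'E'
from h import *; import pickle
D=pickle.load(open("D.pkl","rb"))
for n,a,b,H in(("oil",0,1,130),("vase",0,0,115)):
    for k,i in(("scene",a),("side",b)):
        c=bot.calibration(k); v,u=np.nonzero(D[k,n][i])
        for z in (H*.4,H*.5): print(n,k,z,np.round(ray(c,u.mean(),v.mean(),z)))
E
python3 go.py 590.5 -11.5 210 0.31
```

```text
oil scene 52.0 [694. 131.  52.]
oil scene 65.0 [699. 121.  65.]
oil side 52.0 [686. 112.  52.]
oil side 65.0 [677. 100.  65.]
vase scene 46.0 [ 398. -139.   46.]
vase scene 57.5 [ 406. -144.   58.]
vase side 46.0 [ 411. -140.   46.]
vase side 57.5 [ 406. -148.   58.]Traceback (most recent call last):
  File "go.py", line 8, in <module>
    W=R.from_euler("z",cur+t)*R.from_matrix(np.array([[0,1,0],[1,0,0],[0,0,-1.]]))*1
      ~~~~~~~~~~~~~~~~~~~~~~~~~~~~~~~~~~~~~~~~~~~~~~~~~~~~~~~~~~~~~~~~~~~~~~~~~~~~^~
TypeError: Argument 'other' has incorrect type (expected scipy.spatial.transform._rotation.Rotation, got int)
```

```bash
sed -i '/^W=/d' go.py; python3 go.py 590.5 -11.5 210 0.31
```

```text
shift cm [-1.15 -5.95  2.05] turn deg [ -0.    -0.   -17.76] grip 94.1 q7 -0.02 t 1.35
```

```bash
python3 -m pendant '[[[-0.4,-2,0.7,0,0,-6,-0.28],[-0.8,-4,1.4,0,0,-12,-0.28],[-1.15,-5.95,2.05,0,0,-17.8,-0.28],[-1.15,-5.95,2.05,0,0,-17.8,-0.28],[-1.15,-5.95,2.05,0,0,-17.8,-0.28]]]' 30
cat > w.py <<'E'
import sys; from h import *
# w.py thing x y z a : fit a bar/rack outline seen by wrist
n=sys.argv[1]; p=list(map(float,sys.argv[2:6])); mod=RACK if n.startswith("rack") else BAR
c=bot.calibration("wrist"); im=bot.grab_frame("wrist")[:,:,::-1].copy()
for k,o in enumerate(bot.outline_of("wrist",n)[:3]):
    x,e=fit([(c,o["mask"])],mod,p,p[2]); print(n,k,round(o["p"],2),o["mask"].sum(),o["box"],np.round(x,2),round(e,3))
E
python3 w.py blank_green 590.5 -11.5 49 -1.26; python3 go.py 590.5 -11.5 80 0.31
```

```text
t: 1.85
tool_pos: [591.2, -11.5, 210.4]
orientation: [1.853, 2.536, 0.002]
wrist_force: [0.8, 0.4, 0.8]
gripper_width: 60.2
blank_green 0 0.98 6856 [225.0, 103.2, 269.1, 280.6] [589.95 -12.8   49.    -1.25] 0.039
blank_green 1 0.78 1205 [2.4, 0.0, 53.8, 45.5] [ 761.09 -329.     49.     -1.15] 1.0
shift cm [ 0.02 -0.17 13.05] turn deg [ 0.12  0.02 -0.03] grip 60.1 q7 0.25 t 1.95
```

```bash
python3 -m pendant '[[[0,0,4,0,0,0,-0.28],[0,0,8,0,0,0,-0.28],[0,0,11,0,0,0,-0.28],[0,0,13,0,0,0,-0.28],[0,0,13,0,0,0,-0.28]]]' 30
python3 -m pendant '[[[0,0,0,0,0,0,1],[0,0,0,0,0,0,1],[0,0,0,0,0,0,1],[0,0,0,0,0,0,1],[0,0,0,0,0,0,1]]]' 30
python3 -m pendant '[[[0,0,-1,0,0,0,1],[0,0,-3,0,0,0,1],[0,0,-6,0,0,0,1],[0,0,-9,0,0,0,1],[0,0,-12,0,0,0,1]]]' 30
python3 -m pendant '[[[0,0,0,0,0,0,1]]]' 30
python3 w.py blank_green 590.5 -11.5 169 -1.26; python3 go.py 492.5 -384.5 200 -1.59
```

```text
t: 2.45
tool_pos: [589.4, -11.1, 77.2]
orientation: [-1.849, -2.535, 0.004]
wrist_force: [-0.5, -0.1, 0.4]
gripper_width: 60.2
t: 2.95
tool_pos: [591.3, -11.5, 81.2]
orientation: [1.85, 2.537, 0.002]
wrist_force: [-0.0, 0.5, 6.0]
gripper_width: 34.2
t: 3.45
tool_pos: [590.1, -11.5, 201.5]
orientation: [-1.851, -2.538, 0.0]
wrist_force: [0.4, 0.5, -1.9]
gripper_width: 33.7
t: 3.55
tool_pos: [593.2, -11.5, 204.5]
orientation: [1.848, 2.533, 0.008]
wrist_force: [0.5, 0.0, -0.7]
gripper_width: 33.7
blank_green 0 0.97 693 [3.1, 0.8, 41.4, 35.7] [ 672.44 -201.58  169.     -1.07] 1.0
blank_green 1 0.6 17972 [209.4, 100.0, 289.2, 384.0] [592.6  -12.33 169.    -1.26] 0.16
shift cm [-32.52 -20.73   0.04] turn deg [ 4.00e-02  4.00e-02 -7.11e+01] grip 33.6 q7 0.25 t 3.65
```

```bash
python3 -m pendant '[[[-2,-1.2,0,0,0,-5,1],[-5.5,-3.5,0,0,0,-13,1],[-9.5,-6,0,0,0,-21,1],[-13.5,-8.5,0,0,0,-29,1],[-17.5,-11,0,0,0,-37,1]]]' 30
python3 go.py 492.5 -384.5 200 1.55
```

```text
t: 4.15
tool_pos: [537.4, -212.8, 198.2]
orientation: [-0.939, -2.994, -0.001]
wrist_force: [0.9, -0.1, -0.5]
gripper_width: 33.8
shift cm [ -6.12 -16.66  -0.19] turn deg [ 2.000e-02 -2.000e-01 -3.365e+01] grip 33.8 q7 1.13 t 4.15
```

```bash
python3 -m pendant '[[[-1.5,-4,0,0,0,-8,1],[-3,-8,0,0,0,-16,1],[-4.5,-12,0,0,0,-24,1],[-5.5,-15,0,0,0,-30,1],[-6.1,-16.7,0,0,0,-33.7,1]]]' 30
python3 -m pendant '[[[0,0,0,0,0,0,1],[0,0,0,0,0,0,1],[0,0,0,0,0,0,1]]]' 30
python3 w.py rack_green 492.5 -384.5 0 -0.02;python3 go.py 492.5 -384.5 46 1.55
```

```text
t: 4.65
tool_pos: [489.6, -386.6, 197.6]
orientation: [-0.042, -3.137, -0.002]
wrist_force: [-0.5, 0.1, -1.6]
gripper_width: 33.9
t: 4.95
tool_pos: [493.5, -380.9, 199.4]
orientation: [-0.038, -3.141, -0.003]
wrist_force: [0.6, -0.0, -1.0]
gripper_width: 33.7
rack_green 0 0.86 2340 [201.8, 79.9, 288.6, 227.3] [ 4.9302e+02 -3.8914e+02  0.0000e+00 -4.0000e-02] 5.769
rack_green 1 0.57 8316 [56.8, 44.4, 134.8, 195.1] [ 9.2449e+02 -5.7693e+02  0.0000e+00 -6.1000e-01] 1.0
shift cm [ 0.12 -0.34 15.39] turn deg [ 0.05  0.   -0.18] grip 33.5 q7 1.9 t 5.05
```

```bash
python3 -m pendant '[[[0,-0.1,4,0,0,0,1],[0,-0.2,8,0,0,0,1],[0,-0.3,11,0,0,0,1],[0,-0.3,13,0,0,0,1],[0,-0.3,14,0,0,0,1]]]' 30
python3 -m pendant '[[[0,0,0.6,0,0,0,1],[0,0,1.2,0,0,0,1],[0,0,1.5,0,0,0,1],[0,0,1.5,0,0,0,1],[0,0,1.5,0,0,0,1]]]' 30
python3 go.py 492.5 -384.5 43 1.55
```

```text
t: 5.55
tool_pos: [492.4, -384.5, 58.1]
orientation: [-0.039, -3.139, -0.003]
wrist_force: [-1.1, 0.4, -1.1]
gripper_width: 34.1
t: 6.05
tool_pos: [493.1, -386.6, 45.6]
orientation: [0.041, 3.14, -0.001]
wrist_force: [0.1, 0.1, -1.5]
gripper_width: 33.6
shift cm [0.07 0.21 0.26] turn deg [-0.04  0.05 -0.32] grip 33.6 q7 1.82 t 6.05
```

```bash
python3 -m pendant '[[[0,0,0.2,0,0,0,1],[0,0,0.3,0,0,0,1],[0,0,0.3,0,0,0,1]]]' 30
python3 -m pendant '[[[0,0,0,0,0,0,-0.1],[0,0,0,0,0,0,-0.28],[0,0,0,0,0,0,-0.28],[0,0,0,0,0,0,-0.28]]]' 30
python3 -m pendant '[[[0,0,-2,0,0,0,-0.28],[0,0,-6,0,0,0,-0.28],[0,0,-10,0,0,0,-0.28],[0,0,-14,0,0,0,-0.28],[0,0,-17,0,0,0,-0.28]]]' 30
python3 w.py blank_green 492.5 -384.5 12 -0.02; python3 w.py rack_green 492.5 -384.5 0 -0.02;python3 go.py 516.7 -41.2 210 0.31
```

```text
t: 6.35
tool_pos: [493.3, -386.8, 44.2]
orientation: [0.041, 3.14, -0.002]
wrist_force: [-1.9, 0.8, 12.1]
gripper_width: 33.7
t: 6.75
tool_pos: [492.7, -386.3, 41.8]
orientation: [-0.041, -3.141, -0.0]
wrist_force: [-0.1, 0.8, 0.1]
gripper_width: 59.3
t: 7.25
tool_pos: [493.3, -386.6, 214.5]
orientation: [0.041, 3.139, -0.002]
wrist_force: [0.1, 0.3, -1.2]
gripper_width: 60.2
blank_green 0 0.63 2476 [462.4, 48.4, 510.5, 115.8] [ 8.7380e+02 -4.5537e+02  1.2000e+01 -1.3000e-01] 1.0
blank_green 1 0.57 5571 [229.6, 104.3, 269.4, 262.6] [ 4.9371e+02 -3.8770e+02  1.2000e+01 -2.0000e-02] 0.03
rack_green 0 0.87 7496 [73.4, 44.2, 149.6, 187.2] [ 9.2449e+02 -5.7693e+02  0.0000e+00 -6.1000e-01] 1.0
rack_green 1 0.78 8533 [213.6, 76.7, 293.7, 265.3] [ 4.9314e+02 -3.8672e+02  0.0000e+00 -3.0000e-02] 0.714
shift cm [-1.49 34.57  0.2 ] turn deg [-1.000e-02  4.000e-02  7.073e+01] grip 60.2 q7 1.91 t 7.45
```

Green is placed: the bar is within about 1 mm of the rack centre and flat on the board. Now yellow.

```bash
python3 -m pendant '[[[-0.2,4,0,0,0,8,-0.28],[-0.4,8,0,0,0,16,-0.28],[-0.6,12,0,0,0,24,-0.28],[-0.8,16,0,0,0,32,-0.28],[-0.9,19,0,0,0,38,-0.28]]]' 30
python3 go.py 516.7 -41.2 210 0.31
```

```text
t: 7.95
tool_pos: [505.6, -193.5, 210.1]
orientation: [-1.065, -2.951, -0.001]
wrist_force: [0.9, 0.6, -0.3]
gripper_width: 60.0
shift cm [ 8.87 12.43  0.04] turn deg [-0.1  -0.22 32.56] grip 60.0 q7 1.04 t 7.95
```

```bash
python3 -m pendant '[[[2,3,0,0,0,8,-0.28],[4,6,0,0,0,16,-0.28],[6.5,9,0,0,0,24,-0.28],[8.8,12.3,0,0,0,32.6,-0.28],[8.8,12.3,0,0,0,32.6,-0.28]]]' 30
python3 -m pendant '[[[0,0,0,0,0,0,-0.28],[0,0,0,0,0,0,-0.28]]]' 30
python3 w.py blank_yellow 516.7 -41.2 49 -1.26; python3 go.py 516.7 -41.2 80 0.31
```

```text
t: 8.45
tool_pos: [516.4, -38.2, 210.3]
orientation: [-1.837, -2.543, -0.002]
wrist_force: [0.8, 0.1, -0.2]
gripper_width: 60.2
t: 8.65
tool_pos: [516.3, -47.2, 210.9]
orientation: [-1.849, -2.538, 0.003]
wrist_force: [0.6, -0.6, 0.6]
gripper_width: 60.1
blank_yellow 0 0.77 7100 [232.5, 99.3, 270.1, 271.3] [516.03 -43.55  49.    -1.25] 0.017
shift cm [ 0.61  0.23 13.14] turn deg [-0.08  0.01  0.  ] grip 60.1 q7 0.29 t 8.75
```

```bash
python3 -m pendant '[[[0.3,0.1,4,0,0,0,-0.28],[0.3,0.1,8,0,0,0,-0.28],[0.3,0.1,11,0,0,0,-0.28],[0.3,0.1,13,0,0,0,-0.28],[0.3,0.1,13,0,0,0,-0.28]]]' 30
python3 -m pendant '[[[0,0,0,0,0,0,1],[0,0,0,0,0,0,1],[0,0,0,0,0,0,1],[0,0,0,0,0,0,1],[0,0,0,0,0,0,1]]]' 30
python3 -m pendant '[[[0,0,-1,0,0,0,1],[0,0,-3,0,0,0,1],[0,0,-6,0,0,0,1],[0,0,-9,0,0,0,1],[0,0,-12,0,0,0,1]]]' 30
python3 -m pendant '[[[0,0,0,0,0,0,1]]]' 30
python3 - <<'E'
from h import *
import cv2
a=bot.grab_frame("scene");b=bot.grab_frame("side")
cv2.imwrite("pics/p3.png",np.hstack([a,b])[:,:,::-1])
cv2.imwrite("pics/p3.png",cv2.resize(np.hstack([a[60:330,50:400],b[80:350,120:400]]),(800,343))[:,:,::-1])
import pickle;D={}
for k in("scene","side"):
  for n in("rack_yellow","rack_red"):
    for i,o in enumerate(bot.outline_of(k,n)[:2]):
        D.setdefault((k,n),[]).append(o["mask"]); print(k,n,i,round(o["p"],2),o["mask"].sum(),o["box"])
pickle.dump(D,open("D2.pkl","wb"))
E
python3 go.py 513 395 200 1.46
```

```text
t: 9.25
tool_pos: [514.9, -44.0, 79.4]
orientation: [-1.849, -2.534, 0.005]
wrist_force: [-0.5, 0.8, 0.8]
gripper_width: 60.5
t: 9.75
tool_pos: [517.6, -42.8, 83.1]
orientation: [1.848, 2.539, 0.001]
wrist_force: [-1.0, -0.1, 6.0]
gripper_width: 33.9
t: 10.25
tool_pos: [516.7, -42.4, 203.6]
orientation: [-1.848, -2.54, -0.0]
wrist_force: [0.8, -0.6, -1.4]
gripper_width: 34.0
t: 10.35
tool_pos: [519.7, -42.5, 206.1]
orientation: [1.845, 2.535, 0.007]
wrist_force: [-0.2, -0.1, -2.7]
gripper_width: 33.5
scene rack_yellow 0 0.56 1162 [307.1, 89.0, 366.2, 135.5]
scene rack_red 0 0.87 1255 [288.7, 117.7, 350.6, 160.5]
scene rack_red 1 0.69 1005 [117.5, 240.9, 168.5, 291.7]
side rack_yellow 0 0.67 766 [159.2, 126.9, 211.7, 153.7]
side rack_red 0 0.63 748 [182.8, 137.7, 227.6, 173.3]
shift cm [41.73 13.15  0.08] turn deg [ -0.1   -0.13 -65.75] grip 33.8 q7 0.28 t 10.65
```

View pics/p3.png

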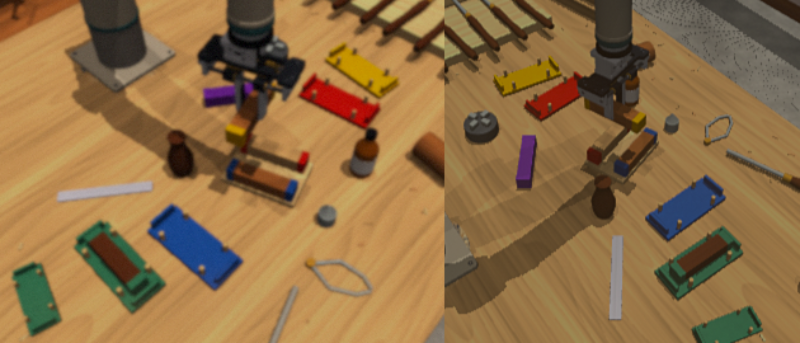

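Yellow is held level and green lies in its rack (left half, 112,253). The red and yellow racks are now in clear view, so I'll refit them.

Run:
```python
from h import *; import pickle
D=pickle.load(open("D2.pkl","rb"));D0=pickle.load(open("D.pkl","rb")); C={k:bot.calibration(k) for k in("scene","side")}
for n,p in(("rack_yellow",(513,395,0,-.11)),("rack_red",(539,261,0,.12))):
    v=[(C["scene"],D["scene",n][0]),(C["side"],D0["side",n][0])]
    for zf in(None,0):
        x,e=fit(v,RACK,p,zf); print(n,np.round(x,2),round(e,3))
    print(fit(v[:1],RACK,p,0))
```

```text
rack_yellow [ 5.1241e+02  3.9165e+02  2.0400e+00 -1.0000e-01] 0.144
rack_yellow [ 5.1263e+02  3.9318e+02  0.0000e+00 -9.0000e-02] 0.143
(array([ 5.11131387e+02,  3.92085616e+02,  0.00000000e+00, -7.68844487e-02]), np.float64(0.09364242685025817))
rack_red [5.3800e+02 2.6126e+02 5.2000e-01 1.2000e-01] 0.113
rack_red [5.3789e+02 2.6180e+02 0.0000e+00 1.2000e-01] 0.114
(array([5.36546835e+02, 2.62734211e+02, 0.00000000e+00, 1.10290119e-01]), np.float64(0.12161354581673307))
```

```bash
python3 -m pendant '[[[2,0.5,0,0,0,-4,1],[5.5,1.5,0,0,0,-10,1],[10,2.8,0,0,0,-18,1],[14.5,4.3,0,0,0,-26,1],[18.5,5.5,0,0,0,-32,1]]]' 30
python3 go.py 513 395 200 1.46
```

```text
t: 11.15
tool_pos: [511.5, 154.3, 201.5]
orientation: [-1.063, -2.955, -0.001]
wrist_force: [0.0, -0.3, -1.6]
gripper_width: 33.8
shift cm [15.21 18.65  0.18] turn deg [  0.04  -0.09 -33.22] grip 33.8 q7 0.37 t 11.15
```

```bash
python3 -m pendant '[[[3.2,4,0,0,0,-8,1],[6.4,8,0,0,0,-16,1],[9.6,12,0,0,0,-24,1],[12.5,15.5,0,0,0,-30,1],[15,18.3,0,0,0,-34,1]]]' 30
python3 -m pendant '[[[0,0,0,0,0,0,1],[0,0,0,0,0,0,1],[0,0,0,0,0,0,1],[0,0,0,0,0,0,1]]]' 30
python3 go.py 512.5 393 43 1.48
python3 - <<'E'
from h import *
c=bot.calibration("wrist");im=bot.grab_frame("wrist")[:,:,::-1].copy()
for b in RACK:
    q=proj(c,b@R.from_euler("z",-.09).as_matrix().T+[512.5,393,0]); cv2.polylines(im,[cv2.convexHull(q.astype(np.int32))],True,(255,255,255),1)
cv2.imwrite("pics/w4.png",im)
E
```

```text
t: 11.65
tool_pos: [513.4, 391.8, 201.1]
orientation: [-0.153, -3.136, -0.003]
wrist_force: [-0.5, 0.4, -1.1]
gripper_width: 34.0
t: 12.05
tool_pos: [516.1, 385.3, 201.7]
orientation: [-0.17, -3.137, 0.002]
wrist_force: [0.6, -0.4, -1.6]
gripper_width: 34.1
shift cm [ 0.44  0.75 15.87] turn deg [-0.08 -0.   -0.99] grip 34.1 q7 0.52 t 12.05
```

View pics/w4.png

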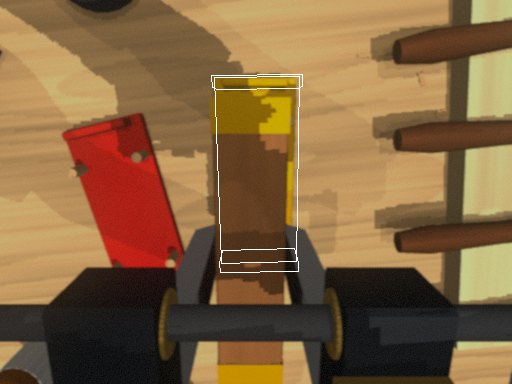

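The wrist view shows the bar over the yellow rack. My predicted outline sits about 4 px (roughly 4 mm) too far right at the left edge (212 against 216), so I'll aim at y≈390.

```bash
python3 -m pendant '[[[0.2,0.2,4,0,0,-1,1],[0.4,0.5,8,0,0,-1,1],[0.4,0.5,11,0,0,-1,1],[0.4,0.5,13,0,0,-1,1],[0.4,0.5,14,0,0,-1,1]]]' 30
python3 -m pendant '[[[0,0,0.6,0,0,0,1],[0,0,1.2,0,0,0,1],[0,0,1.4,0,0,0,1],[0,0,1.4,0,0,0,1]]]' 30
python3 go.py 512.5 390.5 43 1.48
```

```text
t: 12.6
tool_pos: [511.8, 390.5, 60.0]
orientation: [-0.142, -3.136, 0.004]
wrist_force: [0.0, -0.3, -2.1]
gripper_width: 34.1
t: 13.0
tool_pos: [512.6, 392.6, 48.5]
orientation: [0.14, 3.138, 0.001]
wrist_force: [-0.2, 1.1, -1.2]
gripper_width: 33.5
shift cm [-0.01 -0.21  0.55] turn deg [0.04 0.04 0.09] grip 33.5 q7 0.45 t 13.0
```

```bash
python3 -m pendant '[[[0,-0.1,0.2,0,0,0,1],[0,-0.1,0.3,0,0,0,1],[0,-0.1,0.3,0,0,0,1]]]' 30
```

```text
t: 13.3
tool_pos: [512.6, 391.5, 46.1]
orientation: [0.14, 3.137, 0.001]
wrist_force: [-0.6, -1.7, 4.4]
gripper_width: 34.0
```

```bash
python3 -m pendant '[[[0,0,0.1,0,0,0,1],[0,0,0.1,0,0,0,1]]]' 30
python3 -m pendant '[[[0,0,0,0,0,0,-0.1],[0,0,0,0,0,0,-0.28],[0,0,0,0,0,0,-0.28],[0,0,0,0,0,0,-0.28]]]' 30
python3 -m pendant '[[[0,0,-2,0,0,0,-0.28],[0,0,-6,0,0,0,-0.28],[0,0,-10,0,0,0,-0.28],[0,0,-14,0,0,0,-0.28],[0,0,-17,0,0,0,-0.28]]]' 30
python3 w.py blank_yellow 512.5 390.5 12 -0.09; python3 w.py rack_yellow 512.5 390.5 0 -0.09;python3 w.py rack_red 538 261 0 0.12; python3 go.py 541 12 180 -1.26
python3 - <<'E'
from h import *; import pickle
D={}
for k in("scene","side"):
  for n in("blank_red","blank_blue"):
    for i,o in enumerate(bot.outline_of(k,n)[:3]) if bot.grab_frame(k) is not None else []:
        c=bot.calibration(k); m=o["mask"]; v,u=np.nonzero(m)
        D.setdefault((k,n),[]).append(m); print(k,n,i,round(o["p"],2),m.sum(),np.round(ray(c,u.mean(),v.mean(),32)))
pickle.dump(D,open("D3.pkl","wb"))
E
```

```text
t: 13.5
tool_pos: [512.6, 391.5, 46.1]
orientation: [0.14, 3.137, 0.0]
wrist_force: [-2.0, -2.6, 12.1]
gripper_width: 33.8
t: 13.9
tool_pos: [512.2, 391.4, 43.7]
orientation: [-0.14, -3.138, 0.0]
wrist_force: [0.7, -1.1, -0.2]
gripper_width: 59.3
t: 14.4
tool_pos: [512.6, 391.9, 216.5]
orientation: [0.14, 3.137, 0.003]
wrist_force: [0.3, -0.7, -0.3]
gripper_width: 60.2
blank_yellow 0 0.86 5417 [235.0, 102.8, 266.6, 253.4] [ 5.1182e+02  3.9045e+02  1.2000e+01 -9.0000e-02] 0.03
rack_yellow 0 0.82 8232 [203.8, 82.3, 288.0, 263.0] [ 5.1251e+02  3.8816e+02  0.0000e+00 -1.1000e-01] 0.739
rack_red 0 0.6 11100 [60.8, 118.0, 172.6, 294.7] [5.3685e+02 2.5637e+02 0.0000e+00 1.3000e-01] 0.296
shift cm [ -6.3  -37.44   3.31] turn deg [ -0.1   -0.12 -22.91] grip 60.1 q7 0.53 t 14.7
scene blank_red 0 0.74 940 [540.  14.  32.]
scene blank_blue 0 0.84 929 [571. -61.  32.]
side blank_red 0 0.62 566 [538.  11.  32.]
side blank_blue 0 0.9 558 [567. -63.  32.]
```

Run:
```python
from h import *; import pickle
D=pickle.load(open("D3.pkl","rb")); C={k:bot.calibration(k) for k in("scene","side")}
for n,p in(("blank_red",(540,12,15,.31)),("blank_blue",(568,-62,15,.31))):
    v=[(C[k],D[k,n][0]) for k in C]
    for zf in(None,15):
        x,e=fit(v,BAR,p,zf); print(n,np.round(x,2),round(e,3))
```

```text
blank_red [5.3917e+02 1.0550e+01 1.8200e+01 3.5000e-01] 0.062
blank_red [5.3936e+02 1.2930e+01 1.5000e+01 3.5000e-01] 0.065
blank_blue [ 5.6981e+02 -6.1280e+01  1.4900e+01  3.4000e-01] 0.081
blank_blue [ 5.6979e+02 -6.1320e+01  1.5000e+01  3.4000e-01] 0.083
```

```bash
python3 -m pendant '[[[-1.2,-5,0,0,0,-5,-0.28],[-2.3,-10,0,0,0,-10,-0.28],[-3.5,-15,0,0,0,-14,-0.28],[-4.5,-20,0,0,0,-18,-0.28],[-5.5,-25,0,0,0,-22.9,-0.28]]]' 30
python3 go.py 541 12 180 -1.26
```

```text
t: 15.6
tool_pos: [544.2, 141.5, 214.0]
orientation: [-0.491, 3.103, -0.0]
wrist_force: [0.5, -0.4, 0.3]
gripper_width: 60.1
shift cm [  4.31 -12.22   3.41] turn deg [-0.01  0.02  0.19] grip 60.1 q7 1.23 t 15.6
```

```bash
python3 -m pendant '[[[1.4,-4,1,0,0,-1,-0.28],[2.8,-8,2,0,0,-1.7,-0.28],[4,-11,3,0,0,-1.7,-0.28],[4.2,-12.2,3.4,0,0,-1.7,-0.28],[4.2,-12.2,3.4,0,0,-1.7,-0.28]]]' 30
python3 -m pendant '[[[0,0,0,0,0,0,-0.28],[0,0,0,0,0,0,-0.28]]]' 30
python3 w.py blank_red 540 12 15 .33;python3 w.py blank_blue 569 -62 15 .33; python3 go.py 540 12 47 -1.23
```

```text
t: 16.1
tool_pos: [541.6, 12.8, 179.5]
orientation: [0.527, -3.096, 0.0]
wrist_force: [1.0, 0.4, 0.0]
gripper_width: 60.1
t: 16.3
tool_pos: [542.0, 17.2, 180.7]
orientation: [-0.537, 3.094, 0.002]
wrist_force: [-0.1, 0.2, -0.7]
gripper_width: 60.0
blank_red 0 0.76 6987 [221.7, 96.5, 263.1, 267.7] [5.3927e+02 9.9500e+00 1.5000e+01 3.4000e-01] 0.018
blank_blue 0 0.63 7222 [122.4, 100.2, 179.6, 273.1] [ 5.6885e+02 -6.4500e+01  1.5000e+01  3.3000e-01] 0.175
shift cm [ 0.29 -0.31 13.33] turn deg [0.01 0.04 0.09] grip 60.2 q7 1.44 t 16.5
```

```bash
python3 -m pendant '[[[0.2,-0.4,4,0,0,0,-0.28],[0.2,-0.4,8,0,0,0,-0.28],[0.2,-0.4,11,0,0,0,-0.28],[0.2,-0.4,13.2,0,0,0,-0.28],[0.2,-0.4,13.2,0,0,0,-0.28]]]' 30
python3 -m pendant '[[[0,0,0,0,0,0,1],[0,0,0,0,0,0,1],[0,0,0,0,0,0,1],[0,0,0,0,0,0,1],[0,0,0,0,0,0,1]]]' 30
python3 -m pendant '[[[0,0,-1,0,0,0,1],[0,0,-3,0,0,0,1],[0,0,-7,0,0,0,1],[0,0,-11,0,0,0,1],[0,0,-15,0,0,0,1]]]' 30
python3 -m pendant '[[[0,0,0,0,0,0,1],[0,0,0,0,0,0,1]]]' 30
python3 go.py 537.5 259 200 1.69
```

```text
t: 17.0
tool_pos: [538.8, 10.4, 45.5]
orientation: [0.533, -3.091, -0.001]
wrist_force: [0.1, -1.1, 0.7]
gripper_width: 60.3
t: 17.5
tool_pos: [541.7, 10.1, 49.1]
orientation: [-0.531, 3.094, -0.0]
wrist_force: [-0.3, 0.6, 6.6]
gripper_width: 33.8
t: 18.0
tool_pos: [540.3, 9.9, 199.9]
orientation: [0.532, -3.096, -0.0]
wrist_force: [0.6, 0.5, -0.8]
gripper_width: 33.7
t: 18.2
tool_pos: [541.0, 9.6, 199.0]
orientation: [-0.531, 3.095, -0.001]
wrist_force: [0.4, -0.5, -0.9]
gripper_width: 33.6
shift cm [-7.99 23.63 -0.12] turn deg [-0.05  0.09 12.64] grip 33.6 q7 1.46 t 18.2
```

```bash
python3 -m pendant '[[[-0.8,2.5,0,0,0,2,1],[-2.5,7,0,0,0,5,1],[-4,11.5,0,0,0,8,1],[-5.5,16,0,0,0,11,1],[-7,20.5,0,0,0,12.6,1]]]' 30
python3 -m pendant '[[[-0.3,2,0,0,0,0,1],[-0.5,2.6,0,0,0,0,1],[-0.5,2.8,0,0,0,0,1],[-0.5,2.8,0,0,0,0,1],[-0.5,2.8,0,0,0,0,1]]]' 30
python3 go.py 537.5 259 44 1.69
python3 - <<'E'
from h import *
c=bot.calibration("wrist");im=bot.grab_frame("wrist")[:,:,::-1].copy()
for b in RACK:
    q=proj(c,b@R.from_euler("z",.12).as_matrix().T+[537.5,259,0]); cv2.polylines(im,[cv2.convexHull(q.astype(np.int32))],True,(255,255,255),1)
cv2.imwrite("pics/w5.png",im)
E
```

```text
t: 18.7
tool_pos: [537.0, 227.5, 196.0]
orientation: [0.186, -3.133, 0.003]
wrist_force: [1.6, -0.2, -0.7]
gripper_width: 33.6
t: 19.2
tool_pos: [540.3, 252.5, 197.5]
orientation: [0.185, -3.135, 0.003]
wrist_force: [0.9, -0.9, -0.6]
gripper_width: 33.6
shift cm [ 0.19  0.7  15.35] turn deg [-0.1  -0.05 -0.09] grip 33.6 q7 0.89 t 19.2
```

View pics/w5.png

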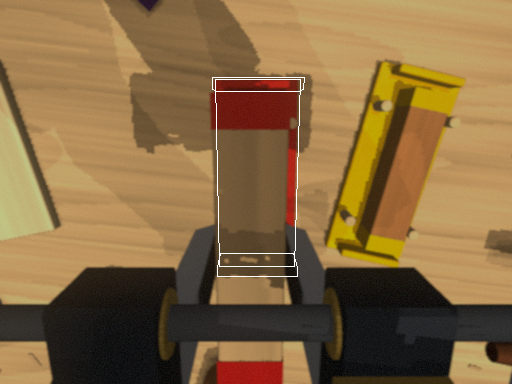

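The view shows the red bar over the red rack, with the predicted outline matching to about 2 px. Yellow lies inside its rack at right.

```bash
python3 -m pendant '[[[0.2,0.3,4,0,0,0,1],[0.2,0.6,8,0,0,0,1],[0.2,0.6,11,0,0,0,1],[0.2,0.6,13,0,0,0,1],[0.2,0.6,14,0,0,0,1]]]' 30
python3 -m pendant '[[[0,0,0.5,0,0,0,1],[0,0,0.9,0,0,0,1],[0,0,0.9,0,0,0,1],[0,0,0.9,0,0,0,1]]]' 30
python3 go.py 537.5 259 44 1.69
```

```text
t: 19.75
tool_pos: [536.7, 258.8, 56.1]
orientation: [0.186, -3.133, 0.003]
wrist_force: [-0.4, -0.1, -0.5]
gripper_width: 34.0
t: 20.15
tool_pos: [537.9, 260.9, 49.9]
orientation: [-0.189, 3.134, 0.001]
wrist_force: [0.5, -0.4, -0.7]
gripper_width: 33.9
shift cm [ 0.06 -0.19  0.59] turn deg [0.03 0.08 0.06] grip 33.9 q7 0.77 t 20.15
```

```bash
python3 -m pendant '[[[0,-0.1,0.2,0,0,0,1],[0,-0.1,0.3,0,0,0,1],[0,-0.1,0.4,0,0,0,1],[0,-0.1,0.4,0,0,0,1]]]' 30
```

```text
t: 20.55
tool_pos: [537.7, 259.6, 46.2]
orientation: [-0.189, 3.135, -0.001]
wrist_force: [-2.1, -2.1, 8.2]
gripper_width: 34.1
```

Contact at the expected height. Release, raise and check.

```bash
python3 -m pendant '[[[0,0,0,0,0,0,-0.1],[0,0,0,0,0,0,-0.28],[0,0,0,0,0,0,-0.28],[0,0,0,0,0,0,-0.28]]]' 30
python3 -m pendant '[[[0,0,-2,0,0,0,-0.28],[0,0,-6,0,0,0,-0.28],[0,0,-10,0,0,0,-0.28],[0,0,-14,0,0,0,-0.28],[0,0,-15,0,0,0,-0.28]]]' 30
python3 w.py blank_red 537.5 259 12 0.12; python3 w.py rack_red 537.5 259 0 0.12; python3 go.py 569.5 -63 180 -1.23
```

```text
t: 20.95
tool_pos: [537.4, 259.8, 44.8]
orientation: [0.189, -3.136, -0.0]
wrist_force: [-0.0, -0.3, 0.2]
gripper_width: 59.1
t: 21.45
tool_pos: [539.4, 261.3, 199.4]
orientation: [-0.188, 3.129, 0.005]
wrist_force: [0.0, 0.3, -0.2]
gripper_width: 60.2
blank_red 0 0.7 5923 [227.2, 95.9, 265.0, 260.2] [5.3555e+02 2.5840e+02 1.2000e+01 1.2000e-01] 0.039
rack_red 0 0.88 9129 [207.1, 81.2, 290.6, 273.4] [5.3809e+02 2.5683e+02 0.0000e+00 1.3000e-01] 0.769
shift cm [  0.61 -32.36   1.41] turn deg [ -0.05  -0.11 -12.64] grip 60.1 q7 0.87 t 21.65
```

```bash
python3 -m pendant '[[[0.1,-5,0,0,0,-4,-0.28],[0.2,-10,0,0,0,-8,-0.28],[0.3,-15,0,0,0,-12,-0.28],[0.4,-20,0,0,0,-12.6,-0.28],[0.5,-24,0,0,0,-12.6,-0.28]]]' 30
python3 -m pendant '[[[0,0,0,0,0,0,-0.28]]]' 30
python3 go.py 569.5 -63 180 -1.23
```

```text
t: 22.15
tool_pos: [559.9, 17.1, 192.5]
orientation: [0.528, -3.092, 0.001]
wrist_force: [1.3, 0.6, -0.9]
gripper_width: 60.2
t: 22.25
tool_pos: [560.2, 12.3, 192.0]
orientation: [0.515, -3.093, 0.006]
wrist_force: [0.3, -0.2, 0.0]
gripper_width: 60.4
shift cm [ 1.55 -7.42  1.23] turn deg [-0.15 -0.37 -0.63] grip 60.4 q7 1.44 t 22.25
```

```bash
python3 -m pendant '[[[0.8,-4,0.6,0,0,0,-0.28],[1.5,-7.4,1.2,0,0,0,-0.28],[1.5,-7.4,1.2,0,0,0,-0.28],[1.5,-7.4,1.2,0,0,0,-0.28],[1.5,-7.4,1.2,0,0,0,-0.28]]]' 30
python3 w.py blank_blue 569 -62 15 .34; python3 go.py 569.5 -63 47 -1.23
```

```text
t: 22.75
tool_pos: [571.3, -51.7, 182.2]
orientation: [0.536, -3.094, -0.003]
wrist_force: [-0.2, 0.6, -0.1]
gripper_width: 60.6
blank_blue 0 0.73 7013 [211.5, 94.1, 259.7, 269.8] [ 5.6937e+02 -6.4270e+01  1.5000e+01  3.4000e-01] 0.027
shift cm [ 0.58 -1.   13.58] turn deg [0.06 0.   0.14] grip 60.6 q7 1.57 t 22.85
```

```bash
python3 -m pendant '[[[0.5,-1,2,0,0,0,-0.28],[0.5,-1,4,0,0,0,-0.28],[0.5,-1,6,0,0,0,-0.28],[0.5,-1,6,0,0,0,-0.28]]]' 30; python3 go.py 569.5 -63.5 47 -1.23
```

```text
t: 23.25
tool_pos: [568.7, -63.8, 121.0]
orientation: [0.534, -3.091, -0.002]
wrist_force: [0.2, 0.2, -0.9]
gripper_width: 59.9
shift cm [-0.12 -0.01  7.4 ] turn deg [ 0.12 -0.23  0.09] grip 59.9 q7 1.53 t 23.25
```

```bash
python3 -m pendant '[[[0,0,3,0,0,0,-0.28],[0,0,5.5,0,0,0,-0.28],[0,0,7.2,0,0,0,-0.28],[0,0,7.2,0,0,0,-0.28],[0,0,7.2,0,0,0,-0.28]]]' 30
python3 -m pendant '[[[0,0,0,0,0,0,1],[0,0,0,0,0,0,1],[0,0,0,0,0,0,1],[0,0,0,0,0,0,1],[0,0,0,0,0,0,1]]]' 30
python3 -m pendant '[[[0,0,-1,0,0,0,1],[0,0,-3,0,0,0,1],[0,0,-7,0,0,0,1],[0,0,-11,0,0,0,1],[0,0,-15,0,0,0,1]]]' 30
python3 -m pendant '[[[0,0,0,0,0,0,1],[0,0,0,0,0,0,1]]]' 30
python3 go.py 568 -257.5 200 -1.54
```

```text
t: 23.75
tool_pos: [571.2, -64.2, 51.9]
orientation: [-0.533, 3.095, 0.0]
wrist_force: [0.6, 1.1, 0.6]
gripper_width: 60.1
t: 24.25
tool_pos: [570.8, -64.8, 51.6]
orientation: [-0.532, 3.095, 0.0]
wrist_force: [-1.4, 0.3, 6.4]
gripper_width: 33.6
t: 24.75
tool_pos: [569.9, -65.1, 202.6]
orientation: [0.532, -3.095, -0.0]
wrist_force: [0.5, -0.2, -1.4]
gripper_width: 33.6
t: 24.95
tool_pos: [570.5, -65.4, 201.8]
orientation: [-0.531, 3.095, -0.002]
wrist_force: [0.6, -0.9, -3.0]
gripper_width: 33.4
shift cm [  6.64 -18.02   0.19] turn deg [-0.06  0.07 17.71] grip 33.4 q7 1.6 t 24.95
```

```bash
python3 -m pendant '[[[0.7,-2,0,0,0,2,1],[2,-5.5,0,0,0,6,1],[3.5,-9.5,0,0,0,10,1],[5,-13.5,0,0,0,14,1],[6.3,-17,0,0,0,17.7,1]]]' 30
python3 -m pendant '[[[0,-0.8,0,0,0,0,1],[0,-0.8,0,0,0,0,1],[0,-0.8,0,0,0,0,1],[0,-0.8,0,0,0,0,1]]]' 30
python3 go.py 568 -257.5 48 -1.54
python3 - <<'E'
from h import *
c=bot.calibration("wrist");im=bot.grab_frame("wrist")[:,:,::-1].copy()
for b in RACK:
    q=proj(c,b@R.from_euler("z",.03).as_matrix().T+[568,-257.5,0]); cv2.polylines(im,[cv2.convexHull(q.astype(np.int32))],True,(255,255,255),1)
cv2.imwrite("pics/w6.png",im)
E
```

```text
t: 25.45
tool_pos: [565.5, -250.4, 198.7]
orientation: [0.04, -3.137, 0.0]
wrist_force: [0.6, 0.2, -2.3]
gripper_width: 33.7
t: 25.85
tool_pos: [568.1, -252.1, 200.5]
orientation: [0.054, -3.14, -0.003]
wrist_force: [-0.5, 0.6, -1.7]
gripper_width: 33.7
shift cm [ 0.02 -0.56 15.25] turn deg [ 0.1  -0.04  0.2 ] grip 33.7 q7 1.67 t 25.85
```

View pics/w6.png

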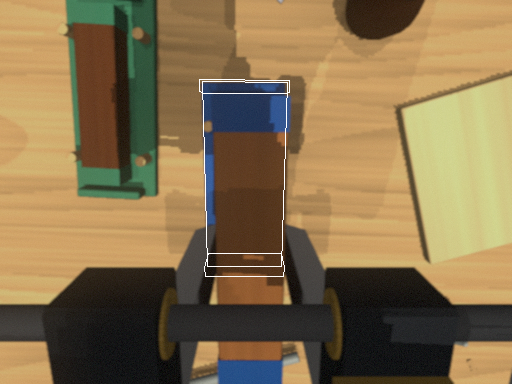

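The blue bar is over the blue rack and the outline matches, needing about 6 mm in -y as computed. Lowering.

```bash
python3 -m pendant '[[[0,-0.3,4,0,0,0,1],[0,-0.5,8,0,0,0,1],[0,-0.5,11,0,0,0,1],[0,-0.5,13,0,0,0,1],[0,-0.5,14,0,0,0,1]]]' 30
python3 -m pendant '[[[0,0,0.3,0,0,0,1],[0,0,0.5,0,0,0,1],[0,0,0.7,0,0,0,1],[0,0,0.7,0,0,0,1]]]' 30
python3 go.py 568 -257.5 48 -1.54
```

```text
t: 26.4
tool_pos: [567.4, -257.5, 59.0]
orientation: [0.053, -3.138, -0.003]
wrist_force: [-0.4, -0.8, -1.5]
gripper_width: 34.0
t: 26.8
tool_pos: [568.7, -259.5, 54.8]
orientation: [-0.049, 3.14, -0.001]
wrist_force: [0.0, -0.3, -1.7]
gripper_width: 33.8
shift cm [0.07 0.2  0.68] turn deg [-0.04  0.07  0.03] grip 33.8 q7 1.58 t 26.8
```

```bash
python3 -m pendant '[[[0,0.1,0.3,0,0,0,1],[0,0.1,0.4,0,0,0,1],[0,0.1,0.5,0,0,0,1],[0,0.1,0.5,0,0,0,1]]]' 30
```

```text
t: 27.2
tool_pos: [568.1, -258.3, 48.9]
orientation: [0.049, -3.141, -0.0]
wrist_force: [-0.7, -0.2, -0.4]
gripper_width: 33.7
```

```bash
python3 -m pendant '[[[0,0,0.1,0,0,0,1],[0,0,0.2,0,0,0,1],[0,0,0.2,0,0,0,1]]]' 30
```

```text
t: 27.5
tool_pos: [568.3, -258.3, 48.6]
orientation: [-0.049, 3.141, -0.001]
wrist_force: [-3.5, 0.2, 10.8]
gripper_width: 33.3
```

```bash
python3 -m pendant '[[[0,0,0,0,0,0,-0.1],[0,0,0,0,0,0,-0.28],[0,0,0,0,0,0,-0.28],[0,0,0,0,0,0,-0.28]]]' 30
python3 -m pendant '[[[0,0,-2,0,0,0,-0.28],[0,0,-6,0,0,0,-0.28],[0,0,-10,0,0,0,-0.28],[0,0,-14,0,0,0,-0.28],[0,0,-17,0,0,0,-0.28]]]' 30
python3 w.py blank_blue 568 -258 12 0.03; python3 w.py rack_blue 568 -257 0 0.03
python3 -m pendant '[[[0,4,-2,0,0,0,-0.28],[0,8,-4,0,0,0,-0.28],[0,12,-6,0,0,0,-0.28],[0,16,-6,0,0,0,-0.28],[0,20,-6,0,0,0,-0.28]]]' 30
python3 -m pendant '[[[0,0,0,0,0,0,-0.28],[0,0,0,0,0,0,-0.28]]]' 30
python3 - <<'E'
from h import *
a=bot.grab_frame("scene");b=bot.grab_frame("side")
cv2.imwrite("pics/p7.png",cv2.resize(np.hstack([a[70:330,50:390],b[90:350,130:400]]),(800,341))[:,:,::-1])
C={k:bot.calibration(k) for k in("scene","side")}
for n,x,y,th in(("blank_green",493,-386,-.02),("blank_yellow",512,390,-.09),("blank_red",537,259,.12),("blank_blue",568,-258,.03)):
    v=[]
    for k in C:
        for o in bot.outline_of(k,n):
            r=render(C[k],BAR,x,y,12,th)>.5
            if (o["mask"]&r).sum()>.6*r.sum() and o["mask"].sum()<1.6*r.sum(): v.append((C[k],o["mask"])); break
    if v:
        p,e=fit(v,BAR,(x,y,12,th)); print(n,len(v),np.round(p,2),round(e,3))
for n in("oil","vase"):
  for k in C: print(n,k,[(o["box"],round(o["p"],2)) for o in bot.outline_of(k,n)[:2]])
E
```

```text
t: 27.9
tool_pos: [568.2, -258.3, 46.8]
orientation: [0.049, -3.141, -0.0]
wrist_force: [-0.1, 0.0, -0.3]
gripper_width: 59.5
t: 28.4
tool_pos: [568.8, -258.3, 219.5]
orientation: [-0.049, 3.139, -0.001]
wrist_force: [0.0, 0.1, -0.4]
gripper_width: 60.2
blank_blue 0 0.69 5528 [229.9, 101.9, 270.9, 256.3] [ 5.6695e+02 -2.5926e+02  1.2000e+01  3.0000e-02] 0.034
rack_blue 0 0.85 8374 [210.4, 78.2, 290.6, 263.0] [ 5.6865e+02 -2.5955e+02  0.0000e+00  3.0000e-02] 0.704
t: 29.1
tool_pos: [561.0, -57.0, 275.7]
orientation: [0.049, -3.139, -0.0]
wrist_force: [0.2, -0.0, 0.2]
gripper_width: 60.1
t: 29.3
tool_pos: [561.1, -57.6, 275.4]
orientation: [0.053, -3.138, -0.0]
wrist_force: [-0.4, -0.9, 0.2]
gripper_width: 60.3
blank_green 2 [ 4.9314e+02 -3.8533e+02  1.2150e+01 -2.0000e-02] 0.077
blank_yellow 1 [ 5.1157e+02  3.9132e+02  1.5190e+01 -1.0000e-01] 0.065
blank_red 1 [5.3813e+02 2.6017e+02 1.5610e+01 1.6000e-01] 0.111
blank_blue 2 [ 5.6714e+02 -2.5788e+02  1.4260e+01  4.0000e-02] 0.069
oil scene [([322.8, 159.9, 349.2, 202.7], 0.78)]
oil side [([260.8, 130.7, 273.1, 163.5], 0.93)]
vase scene [([184.2, 163.1, 204.7, 199.1], 0.71)]
vase side [([236.9, 216.6, 254.8, 251.2], 0.71)]
```

View pics/p7.png

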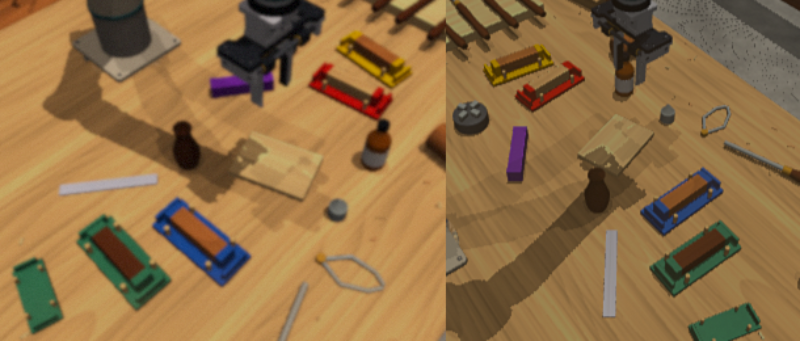

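All four blanks lie flat in their own racks, and the bottle and vase stand where they were. The gripper is empty and clear.

```bash
python3 -c "
from plant import bot; print(bot.finish_job())"
```

```text
the job is handed in; nothing more can be done
None
```

I took the stack apart in the order green, yellow, red, blue and laid each blank in the rack of its own colour, using the full-size green rack. I handed the job in at about 30 s of the 120 s, with the gripper empty and clear; the hand-in reports no verdict.

- **Position in the racks:** my last wrist-camera checks put every bar within about 3 mm of its rack's centre, and lined up with it to about 0.02 rad. The allowance is 14 mm and 0.25 rad.
- **Seating:** I felt each bar touch down on its board with 8 to 12 N, at about the expected height, before I let go.
- **Bottle and vase:** both stand, and their outlines are within a few pixels of the start wherever they were clearly visible. At the start the bottle was partly hidden in the side view, so that comparison rests on the scene camera.
- **Disagreements:**
  - The fixed cameras placed the yellow and red racks 3 to 5 mm away from where the wrist camera did. I aimed between the two.
  - The final fixed-camera height fits gave 12.2 to 15.6 mm where 12 mm was expected. That is inside the 16 mm limit, but the highest two, yellow (15.2) and red (15.6), rest on one view only.
  - The final red fit was the loosest and showed an angle of 0.16 rad, against 0.12 from the wrist camera.

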